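# Sort kiln props into their rack and hold up the odd one

### The arm

A 6-joint arm with a two-finger parallel gripper is mounted at the origin on a cart in front of the work surface, level with it; the furniture and walls round the work are solid. World frame = base frame: x ahead of the robot, y to its left, z up, the work surface at z = 0. Lengths are in m, angles in degrees, forces in N, time in s.
With the tool pointing down it reaches from about 0.375 to 0.9 m from the base axis. Payload 3.1 kg.
Tool frame: the origin (TCP) lies midway between the tips of the shut fingers; the grasp point (between the pads) lies 19 mm behind it; z points along the fingers, y is the direction in which the jaws open and shut (so a half turn about z gives the same grasp; the last joint's range is limited). The gripper opens to 87 mm and grips with 3 to 60 N. Pads are 19 mm wide; open, the fingers measure 117 mm over their backs; the gripper's body (75 mm by 190 mm) begins 51 mm behind the grasp point.
Start: joints at [54.23, 30.224, 82.088, -0, 67.689, -10.227], TCP at [0.269, 0.564, 0.223] pointing down, gripper open.
Joint ranges: [-176.69, 176.69], [-43.24, 126.21], [12.49, 139.97], [-82, 262], [0, 151.66], [-163.58, 163.58]. Speed limits (degrees/s): [159.86, 159.86, 180, 180, 180, 180].

### API

Orientations are given as a 3x3 rotation matrix whose columns are the frame's x, y, z axes.
In Python, from rig import bot, capture, get_calibration gives the robot as it stands.
- The arm moves only by the tool play_rows, never from a script. Its arguments are lists of equal length, an entry for each row: "fingers": the closure in counts, from 0 (fully open) to 255 (shut); "linear": the shift along the tool's x, y, z in mm, a list of three; "rot": the turn, a rotation vector about the tool's x, y, z in degrees, a list of three. A call has 1 to 20 rows; each row is the pose to reach, as a shift and turn from the pose commanded when the call began, along the tool's axes at that moment; what a row does not reach only later rows make up. A row lasts 1/10 s, in which the tool goes at most 50 mm and 8.59 degrees, less where a joint would pass 70% of its speed; a pose out of reach is approached as far as the arm can. A call with a gripper value outside its range is refused whole. The fingers move at their own pace and stop on an object; the grip force is fixed at half the most. Time passes only in rows, so rows that repeat a pose let the fingers close. It gives the time, the measured TCP pose, the force and the opening at its end, in the units of the state.
- bot.read_state(): the state, without advancing time (a new reading comes with each control period).
- capture(name): name is "scene" or "top"; returns the picture (400x640x3 uint8, red, green, blue); there is no depth.
- get_calibration(name): a dict with "vfov" (degrees; the focal length in pixels is half the picture's height over the tangent of half this angle, whatever the lens; pixels are square), "cx", "cy" (the principal point, pixels), "camera_from_world" (4x4, takes a point from world to camera coordinates). Camera axes: x right, y down, z forward; pixel columns grow to the right and rows downward; lengths in m; the calibration is good to about 2 mm. A picture is of the moment at which its call begins. get_calibration takes no time and is no camera call.
- bot.hand_in(): hands the job in, once; it reports no verdict.
The state is a dict: "time_s": time; "joint_positions": joint angles; "qvel": joint speeds; "tau": joint torques, N m; "position": TCP position; "tcp_rot": TCP orientation; "force": force on the tool from outside, world axes, zero at the start; "moment": the same for the moment, N m; "opening": opening from 0.0 (shut) to 1.0 (fully open).
Only numpy, scipy, OpenCV 4.12 (cv2) and the standard library are available. Lean on these libraries where they do the work, as an engineer would, in place of code of your own. Each camera call takes 0.05 s, during which the arm holds its last target.

### The job

The wooden rack keeps short kiln props in one row and tall ones in the other; put the short and the tall prop that stand loose on the table fully down into the empty hole of their matching row and let go of them. Then draw out the one prop in the rack whose length is in between and fits neither row, turn it so that it lies level, and hold it up over the rack, well above everything in it (about 25 cm over the table), for me to look at. Finish still holding it there, and leave the other props in their holes and everything else where it stands.

Things in the scene. Friction and masses are not known exactly. Their poses are not given: they have to be found in the camera images.
- rack: fixed wooden rack, board 150 x 240 x 8 mm with two rails along its y; origin: centre of its underside on the table, z up, any yaw. Short row at x = -45 mm, tall row at x = +45 mm of its frame; three holes a row at y = -82, 0, +82 mm, 29 mm wide, 3 mm chamfer, 30 mm deep, floor 14 mm and mouth 44 mm above the table
- short_hole (a point): centre of the mouth of the short row's one empty hole (the middle one), 44 mm above the table; hole 29 mm wide, 30 mm deep, vertical
- tall_hole (a point): centre of the mouth of the tall row's one empty hole (an end one), 44 mm above the table; hole 29 mm wide, 30 mm deep, vertical
- short_loose_center (a point): fired-clay kiln prop, plain pale grey cylinder 24 mm in diameter and 72 mm long with a dark bore mark on each end, about 0.1 kg, loose; the point is its centre, half-way along, z along its axis (up while it stands); stands upright on the table, to be put into the short row
- tall_loose_center (a point): fired-clay kiln prop, plain pale grey cylinder 24 mm in diameter and 108 mm long with a dark bore mark on each end, about 0.1 kg, loose; the point is its centre, half-way along, z along its axis (up while it stands); stands upright on the table, to be put into the tall row
- odd_center (a point): fired-clay kiln prop, plain pale grey cylinder 24 mm in diameter and 90 mm long with a dark bore mark on each end, about 0.1 kg, loose; the point is its centre, half-way along, z along its axis (up while it stands); starts upright in a hole of the tall row, 60 mm of it standing out; to be drawn out and held level
- short_in_1_center (a point): fired-clay kiln prop, plain pale grey cylinder 24 mm in diameter and 72 mm long with a dark bore mark on each end, about 0.1 kg, loose; the point is its centre, half-way along, z along its axis (up while it stands); stays in the short row
- short_in_2_center (a point): fired-clay kiln prop, plain pale grey cylinder 24 mm in diameter and 72 mm long with a dark bore mark on each end, about 0.1 kg, loose; the point is its centre, half-way along, z along its axis (up while it stands); stays in the short row
- tall_in_center (a point): fired-clay kiln prop, plain pale grey cylinder 24 mm in diameter and 108 mm long with a dark bore mark on each end, about 0.1 kg, loose; the point is its centre, half-way along, z along its axis (up while it stands); stays in the tall row
- stilt: bystander: three-armed clay kiln stilt, 55 x 48 x 13 mm, loose; origin under its centre
- tape: bystander: roll of masking tape lying flat, 105 mm wide, 20 mm high, loose; origin under its centre
- cup: bystander: small terracotta cup, 65 mm wide, 50 mm high, loose; origin under its centre
- eraser: bystander: white eraser, 20 x 42 x 12 mm, loose; origin under its centre

How it is judged (in metres and radians):
On the way, in this order (a step that is already met when the one before it is completed fails the run):
1. the loose short and tall props stand seated in their matching rows, let go (x of short_loose_center in the frame of rack between -0.055 and -0.035 m and z of short_loose_center in the frame of rack below 0.056 m and y of short_loose_center in the frame of rack between -0.092 and 0.092 m and angle between each of short_loose_center, tall_loose_center's own z axis and vertical below 0.25 rad and x of tall_loose_center in the frame of rack between 0.035 and 0.055 m and z of tall_loose_center in the frame of rack below 0.074 m and y of tall_loose_center in the frame of rack between -0.092 and 0.092 m and contact force between each of short_loose, tall_loose and the fingers below 0.1 N), for 0.2 s.
2. after that, the odd prop is drawn out of its hole by the fingers (contact force between odd and the fingers above 0.5 N and z of odd_center in the frame of rack above 0.11 m), for 0.1 s.
At the end, for the whole second after the job is handed in: The in-between prop is held still by the fingers, within 30 degrees of level, its centre over 0.20 m above the table and within 0.20 m sideways of the rack's centre; the two sorted props and the three others stand in their rows within 6 mm of fully down, the sorted ones let go (all of step 1 and angle between odd_center's own z axis and vertical between 1.05 and 2.09 rad and height (world z) of odd_center above 0.2 m and horizontal distance between odd_center and rack below 0.2 m and contact force between odd and the fingers above 1 N and contact force between odd and rack below 0.05 N and linear speed of odd below 0.04 m/s and x of short_in_1_center in the frame of rack between -0.055 and -0.035 m and z of each of short_in_1_center, short_in_2_center in the frame of rack below 0.056 m and y of short_in_1_center in the frame of rack between -0.092 and 0.092 m and angle between each of short_in_1_center, short_in_2_center, tall_in_center's own z axis and vertical below 0.25 rad and x of short_in_2_center in the frame of rack between -0.055 and -0.035 m and y of short_in_2_center in the frame of rack between -0.092 and 0.092 m and x of tall_in_center in the frame of rack between 0.035 and 0.055 m and z of tall_in_center in the frame of rack below 0.074 m and y of tall_in_center in the frame of rack between -0.092 and 0.092 m); the arm keeps its last pose, push and grip.
It fails at once if a prop that belongs in the rack is pulled out of its hole (height (world z) of any of short_in_1_center, short_in_2_center above 0.07 m or height (world z) of tall_in_center above 0.088 m).
It fails at once if a bystander is pushed or lifted more than 4 cm away (distance of any of stilt, tape, cup, eraser from where it was at the start of the episode above 0.04 m).
It also fails if it takes over 64 s, if anything falls off the work surface, if the arm or the gripper's body presses on something with over 40 N, if the wrist force passes 120 N, or if a joint passes its speed limit or range.

## Working session

There is one attempt and no reset: what is moved stays moved. The work goes in short steps, Python scripts to look and compute and a tool call to move; the robot and the scene stay as the last step left them, time stands still between calls to the robot, and variables do not carry over. Pictures are saved under pics/ and viewed, and the job is handed in when it is done.

Besides the shell and the picture viewer there is one more tool, called after ">>>" in YAML: its name, and indented under it one key for each argument. play_rows: Moves the arm, as the interface text tells. Its arguments: {"type":"object","properties":{"fingers":{"type":"array"},"linear":{"type":"array"},"rot":{"type":"array"}},"required":["fingers","linear","rot"]}

```bash
ls; mkdir -p pics; python3 - <<'E'
from rig import bot,capture,get_calibration
import cv2
for n in("scene","top"):
    im=capture(n); cv2.imwrite(f"pics/{n}0.png",im[:,:,::-1]); print(n,get_calibration(n))
print(bot.read_state())
E
```

```text
pics
scene {'vfov': 42.728820510190616, 'cx': 320.77847659158994, 'cy': 203.30104978664622, 'camera_from_world': array([[ 0.75920958, -0.6507242 , -0.01260266, -0.5033902 ],
       [-0.43104698, -0.48821224, -0.75884604,  0.26262546],
       [ 0.48764671,  0.58155552, -0.65114811,  1.09743653],
       [ 0.        ,  0.        ,  0.        ,  1.        ]])}
top {'vfov': 47.459426745035785, 'cx': 327.83404035774146, 'cy': 193.61913174234124, 'camera_from_world': array([[ 0.13311763, -0.99109743,  0.00236021, -0.16108076],
       [-0.96708268, -0.13041248, -0.21850326,  0.57479698],
       [ 0.21686582,  0.02680411, -0.97583336,  1.17712026],
       [ 0.        ,  0.        ,  0.        ,  1.        ]])}
{'time_s': 0.1, 'joint_positions': array([ 5.42282900e+01,  3.02722580e+01,  8.21508081e+01,  1.11463007e-03,
        6.76899442e+01, -1.02282704e+01]), 'qvel': array([-0.03122191, -0.19845718, -0.07819785, -0.02259294, -0.02044907,
        0.07433365]), 'tau': array([-6.18606555e-04, -4.40984416e+01, -1.77150357e+01,  6.35360274e-02,
        5.34207956e-02, -5.12910367e-05]), 'position': array([0.26907321, 0.56336448, 0.22167452]), 'tcp_rot': array([[-9.02255220e-01,  4.31200829e-01, -1.16758242e-03],
       [ 4.31202252e-01,  9.02253895e-01, -1.58979029e-03],
       [ 3.67936892e-04, -1.93786076e-03, -9.99998055e-01]]), 'force': array([-0.61238335, -0.33028328,  0.15529556]), 'moment': array([-0.03142544,  0.0038289 , -0.01843861]), 'opening': 1.000449431842655}
```

View pics/scene0.png

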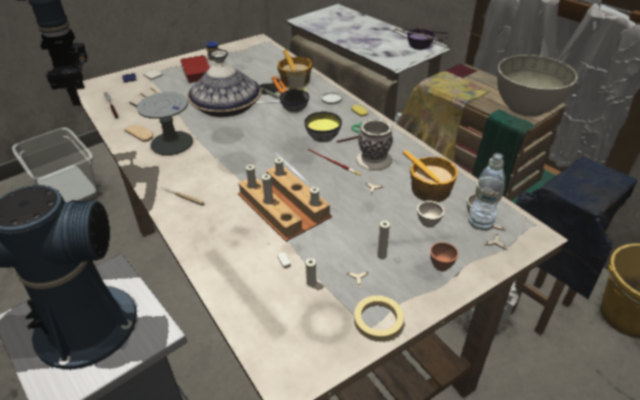

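View pics/top0.png

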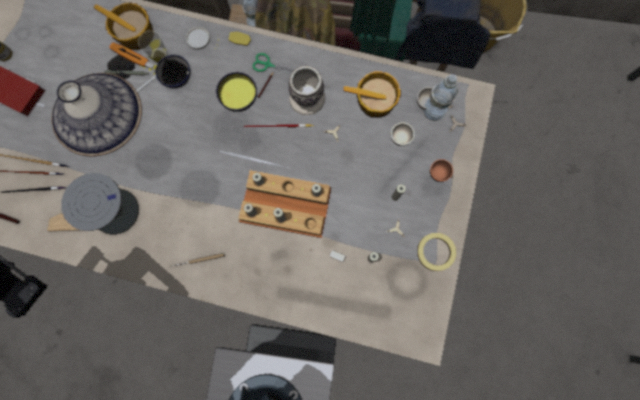

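The top view shows the rack at about (285,203). The far rail has its empty hole in the middle (288,186), so it is the short row. The near rail's empty hole is at the right end (310,223), so it is the tall row. The loose props are at about (374,257) and (399,191). I'll zoom in next.

```bash
python3 - <<'E'
import cv2,numpy as np
t=cv2.imread("pics/top0.png")[160:280,230:430]; cv2.imwrite("pics/topz.png",cv2.resize(t,None,fx=4,fy=4,interpolation=cv2.INTER_CUBIC))
t=cv2.imread("pics/scene0.png")[145:295,230:420]; cv2.imwrite("pics/scz.png",cv2.resize(t,None,fx=4,fy=4,interpolation=cv2.INTER_CUBIC))
E
```

```text
(no output)
```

View pics/topz.png

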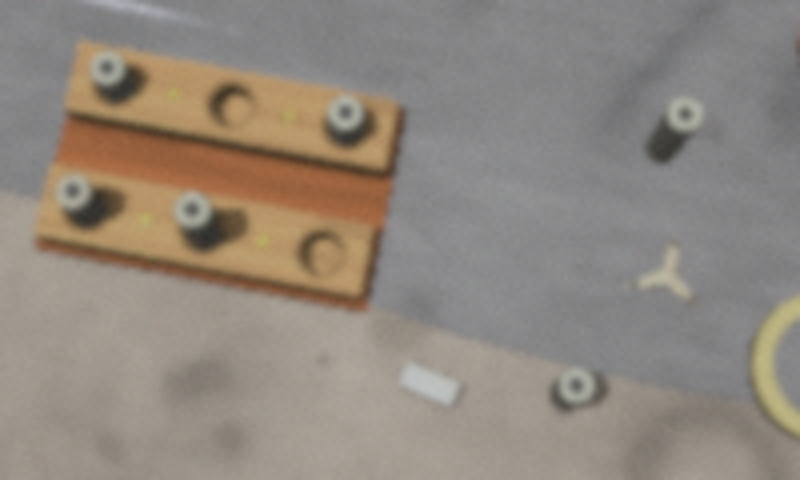

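View pics/scz.png

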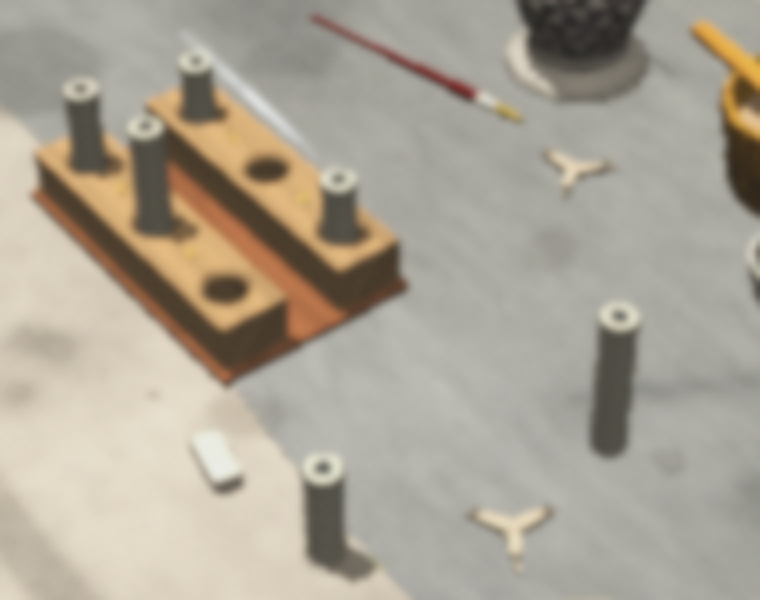

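```bash
cat > h.py <<'E'
import cv2,numpy as np
from rig import bot,capture,get_calibration
def cam(n):
    c=get_calibration(n);f=200/np.tan(np.radians(c["vfov"]/2));return c,f
def ray(n,u,v,z):
    c,f=cam(n);T=np.array(c["camera_from_world"]);R=T[:3,:3];o=-R.T@T[:3,3]
    d=R.T@np.array([(u-c["cx"])/f,(v-c["cy"])/f,1]);return o+d*(z-o[2])/d[2]
def proj(n,p):
    c,f=cam(n);T=np.array(c["camera_from_world"]);q=T[:3,:3]@p+T[:3,3]
    return np.array([c["cx"]+f*q[0]/q[2],c["cy"]+f*q[1]/q[2]])
def ring(im,u,v,r=7,thr=None):
    # bright low-sat blob near seed -> filled contour centre
    u0,v0=int(round(u)),int(round(v));g=im[v0-r:v0+r+1,u0-r:u0+r+1]
    g=cv2.resize(g,None,fx=8,fy=8,interpolation=cv2.INTER_CUBIC)
    gg=g.min(axis=2) if g.ndim==3 else g
    t=(gg.max()*0.6+np.median(gg)*0.4) if thr is None else thr
    m=(gg>t).astype(np.uint8)
    cs,_=cv2.findContours(m,cv2.RETR_EXTERNAL,cv2.CHAIN_APPROX_NONE)
    c=max(cs,key=lambda c:cv2.contourArea(cv2.convexHull(c)));h=cv2.convexHull(c);M=cv2.moments(h)
    x,y=M['m10']/M['m00'],M['m01']/M['m00'];b=cv2.boundingRect(h)
    return u0-r+(x+.5)/8-.5,v0-r+(y+.5)/8-.5,b[2]/8,b[3]/8
E
python3 - <<'E'
from h import *
T=cv2.imread("pics/top0.png");S=cv2.imread("pics/scene0.png")
tz=lambda x,y:(x/4+230,y/4+160); sz=lambda x,y:(x/4+230,y/4+145)
P={"s1":(tz(109,70),sz(196,62),.086),"s2":(tz(347,117),sz(339,180),.086),"odd":(tz(74,194),sz(81,89),.104),"tin":(tz(193,211),sz(146,127),.122),"short":(tz(577,387),sz(323,468),.072),"tall":(tz(685,116),sz(619,316),.108)}
for k,(a,b,z) in P.items():
    A=ring(T,*a);B=ring(S,*b)
    print(k,np.round(A,1),np.round(B,1),"top",ray("top",*A[:2],z).round(4),"scene",ray("scene",*B[:2],z).round(4))
for k,a,b in(("hs",tz(233,105),sz(267,169)),("ht",tz(323,254),sz(226,289))):
    print(k,ray("top",*a,.044).round(4),ray("scene",*b,.044).round(4))
for k,a in(("eraser",sz(217,461)),("stilt",sz(512,518))):print(k,ray("scene",*a,.01).round(3))
print("tape",ray("top",437,252,.02).round(3))
E
```

```text
s1 [256.2 176.2   7.8   7.8] [282.8 160.    8.4   8.6] top [0.6082 0.1145 0.086 ] scene [0.616  0.1037 0.086 ]
s2 [315.8 187.4   7.9   8.1] [311.5 188.4   2.9   4.2] top [ 0.5989 -0.0492  0.086 ] scene [ 0.5956 -0.0439  0.086 ]
odd [247.5 207.2   7.8   7.8] [252.4 166.    3.4   3.4] top [0.5179 0.1196 0.104 ] scene [0.5251 0.1149 0.104 ]
tin [277.4 211.8   8.4   8. ] [263.6 173.9  10.9   8.8] top [0.5135 0.0377 0.122 ] scene [0.5142 0.0469 0.122 ]
short [373.6 255.5   7.2   7.5] [307.3 260.3   3.9   4.9] top [ 0.4401 -0.2247  0.072 ] scene [ 0.437  -0.2192  0.072 ]
tall [401.  187.6   8.    7.1] [384.4 222.9   9.2   5. ] top [ 0.6234 -0.2732  0.108 ] scene [ 0.6236 -0.2724  0.108 ]
hs [0.6016 0.0295 0.044 ] [0.6016 0.027  0.044 ]
ht [ 0.5064 -0.0473  0.044 ] [ 0.5071 -0.0501  0.044 ]
eraser [ 0.431 -0.137  0.01 ]
stilt [ 0.532 -0.285  0.01 ]
tape [ 0.478 -0.401  0.02 ]
```

```bash
python3 - <<'E'
from h import *
S=cv2.imread("pics/scene0.png")
sz=lambda x,y:((x+.5)/4-.5+230,(y+.5)/4-.5+145)
for k,b,z in(("s1",sz(196,62),.086),("s2",sz(339,180),.086),("odd",sz(81,89),.104),("tin",sz(146,127),.122),("short",sz(323,468),.072),("tall",sz(619,316),.108)):
    print(k,ray("scene",*b,z).round(4))
# rack fit
loc=np.array([[-45,82],[-45,-82],[45,82],[45,0]])/1e3
# rack x -> toward robot; y = z x x
W=np.array([[.6082,.1145],[.5989,-.0492],[.5179,.1196],[.5135,.0377]])
for sgn in(1,-1):
    L=loc*[1,sgn];lc,wc=L.mean(0),W.mean(0)
    U,s,V=np.linalg.svd((L-lc).T@(W-wc));D=np.diag([1,np.linalg.det(V.T@U.T)]);R=V.T@D@U.T
    t=wc-R@lc;res=(L@R.T+t-W)*1e3
    print(sgn,t,np.degrees(np.arctan2(R[1,0],R[0,0])),res.round(1).tolist())
    print("short hole",R@[-.045,0]+t,"tall",R@[.045,-.082*sgn]+t,"odd",R@[.045,.082*sgn]+t,"xaxis",R[:,0])
E
```

```text
s1 [0.6071 0.1107 0.086 ]
s2 [ 0.5981 -0.0524  0.086 ]
odd [0.5178 0.1161 0.104 ]
tin [0.5131 0.0343 0.122 ]
short [ 0.4395 -0.2268  0.072 ]
tall [ 0.6217 -0.2742  0.108 ]
1 [0.5705748  0.03831934] 32.28536916583567 [[-119.5, -30.9], [-22.6, -5.8], [46.9, 12.1], [95.1, 24.7]]
short hole [0.53253188 0.01428319] tall [ 0.65241691 -0.00696718] odd [0.56481853 0.13167813] xaxis [0.84539826 0.53413649]
-1 [0.55848416 0.03518177] 176.80979283952615 [[-0.2, 0.1], [-0.0, 0.0], [0.2, -0.0], [0.1, -0.0]]
short hole [0.60341442 0.03267748] tall [ 0.50899052 -0.04418687] odd [0.51811726 0.11955898] xaxis [-0.99845029  0.05565085]
```

The top view fits the rack to 0.2 mm. The scene view agrees, apart from a shift of about 3 mm in y, which is calibration bias. I'll use the mean of the two and check the bias again once the gripper holds a prop. The prop in the left end of the near row is the odd one, with about 60 mm standing out.

```bash
cat >> h.py <<'E'
from scipy.spatial.transform import Rotation as Rn
def down(yaw): # tool z down, tool y at world angle yaw
    a=np.radians(yaw);y=np.array([np.cos(a),np.sin(a),0]);z=np.array([0,0,-1.]);return np.stack([np.cross(y,z),y,z],1)
def rel(p,Rt=None,s=None):
    s=s or bot.read_state();R=s["tcp_rot"];Rt=R if Rt is None else Rt
    return (R.T@(np.array(p)-s["position"])*1e3).round(1).tolist(),Rn.from_matrix(R.T@Rt).as_rotvec(degrees=True).round(2).tolist()
E
python3 - <<'E'
from h import *
print(rel((.45,.12,.222),down(-3.2)),rel((.44,-.226,.15),down(-3.2)),rel((.44,-.226,.037),down(-3.2)))
E
```

```text
([-354.4, -322.0, 0.2], [-0.11, 0.05, 67.66]) ([-494.6, -638.4, 72.7], [-0.11, 0.05, 67.66]) ([-494.7, -638.1, 185.7], [-0.11, 0.05, 67.66])
```

>>> play_rows:
  fingers: [0, 0, 0, 0, 0, 0, 0, 0, 0, 0, 0, 0, 0, 0, 0, 0, 0, 0, 0, 0]
  linear:
    - [-354, -322, 0]
    - [-354, -322, 0]
    - [-354, -322, 0]
    - [-354, -322, 0]
    - [-354, -322, 0]
    - [-354, -322, 0]
    - [-354, -322, 0]
    - [-354, -322, 0]
    - [-354, -322, 0]
    - [-354, -322, 0]
    - [-495, -638, 72]
    - [-495, -638, 72]
    - [-495, -638, 72]
    - [-495, -638, 72]
    - [-495, -638, 72]
    - [-495, -638, 72]
    - [-495, -638, 72]
    - [-495, -638, 72]
    - [-495, -638, 72]
    - [-495, -638, 72]
  rot:
    - [0, 0, 67.6]
    - [0, 0, 67.6]
    - [0, 0, 67.6]
    - [0, 0, 67.6]
    - [0, 0, 67.6]
    - [0, 0, 67.6]
    - [0, 0, 67.6]
    - [0, 0, 67.6]
    - [0, 0, 67.6]
    - [0, 0, 67.6]
    - [0, 0, 67.6]
    - [0, 0, 67.6]
    - [0, 0, 67.6]
    - [0, 0, 67.6]
    - [0, 0, 67.6]
    - [0, 0, 67.6]
    - [0, 0, 67.6]
    - [0, 0, 67.6]
    - [0, 0, 67.6]
    - [0, 0, 67.6]

```text
time_s: 2.1
position: [0.4403, -0.2238, 0.1503]
tcp_rot: [[0.054, 0.999, -0.001], [0.999, -0.054, 0.002], [0.002, -0.001, -1.0]]
force: [1.0, 0.3, -0.4]
opening: 1.0
```

```bash
python3 - <<'E'
from h import *
for n in("scene","top"):cv2.imwrite(f"pics/{n}1.png",capture(n)[:,:,::-1])
s=bot.read_state();print(s["time_s"],s["position"],s["tcp_rot"].round(3).tolist())
print(rel((.4398,-.2257,.044),down(-3.2)))
t=cv2.imread("pics/scene1.png")[145:295,230:420]; cv2.imwrite("pics/scz1.png",cv2.resize(t,None,fx=4,fy=4,interpolation=cv2.INTER_CUBIC))
E
```

```text
2.2 [ 0.44073455 -0.22331799  0.15069488] [[0.053, 0.999, -0.001], [0.999, -0.053, 0.001], [0.001, -0.001, -1.0]]
([-2.5, -0.7, 106.7], [-0.04, -0.04, 0.17])
```

View pics/scz1.png

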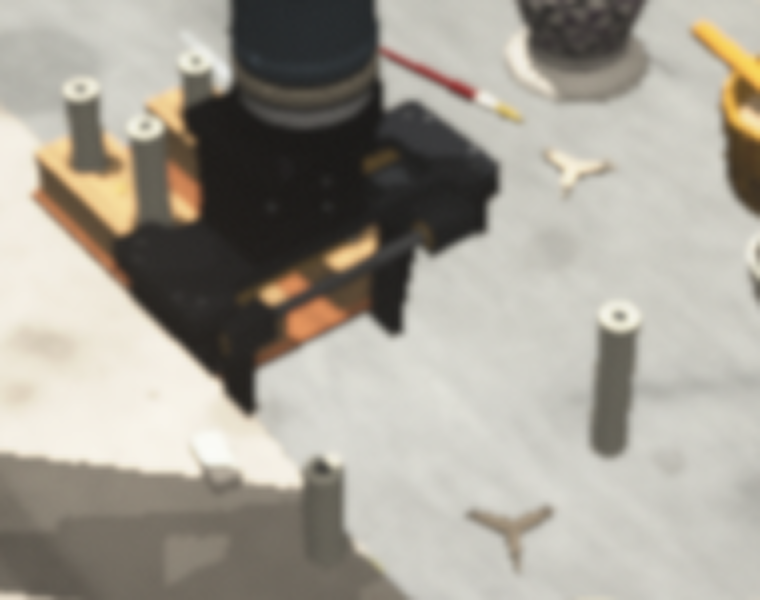

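The fingers straddle the short prop: the tips' midpoint is at (320,370) in the zoom and the prop top is directly below at (323,468). Lowering now, then closing.

>>> play_rows:
  fingers: [0, 0, 0, 0, 0, 255, 255, 255, 255, 255, 255]
  linear:
    - [-2.5, -0.7, 40]
    - [-2.5, -0.7, 80]
    - [-2.5, -0.7, 106]
    - [-2.5, -0.7, 106]
    - [-2.5, -0.7, 106]
    - [-2.5, -0.7, 106]
    - [-2.5, -0.7, 106]
    - [-2.5, -0.7, 106]
    - [-2.5, -0.7, 106]
    - [-2.5, -0.7, 106]
    - [-2.5, -0.7, 106]
  rot:
    - [0, 0, 0]
    - [0, 0, 0]
    - [0, 0, 0]
    - [0, 0, 0]
    - [0, 0, 0]
    - [0, 0, 0]
    - [0, 0, 0]
    - [0, 0, 0]
    - [0, 0, 0]
    - [0, 0, 0]
    - [0, 0, 0]

```text
time_s: 3.3
position: [0.4402, -0.2278, 0.0447]
tcp_rot: [[0.055, 0.998, 0.0], [0.998, -0.055, -0.0], [-0.0, 0.0, -1.0]]
force: [0.5, 0.9, -0.5]
opening: 0.538
```

>>> play_rows:
  fingers: [255, 255, 255, 255, 255, 255, 255, 255, 255, 255, 255, 255]
  linear:
    - [0, 0, 0]
    - [0, 0, 0]
    - [0, 0, 0]
    - [0, 0, 0]
    - [0, 0, 0]
    - [0, 0, 0]
    - [0, 0, 0]
    - [0, 0, -40]
    - [0, 0, -80]
    - [0, 0, -110]
    - [0, 0, -110]
    - [0, 0, -110]
  rot:
    - [0, 0, 0]
    - [0, 0, 0]
    - [0, 0, 0]
    - [0, 0, 0]
    - [0, 0, 0]
    - [0, 0, 0]
    - [0, 0, 0]
    - [0, 0, 0]
    - [0, 0, 0]
    - [0, 0, 0]
    - [0, 0, 0]
    - [0, 0, 0]

```text
time_s: 4.5
position: [0.4401, -0.2276, 0.1549]
tcp_rot: [[0.055, 0.998, 0.001], [0.998, -0.055, -0.001], [-0.001, 0.001, -1.0]]
force: [-0.1, 0.0, -1.2]
opening: 0.256
```

```bash
python3 - <<'E'
from h import *
s=bot.read_state();print(s["time_s"],s["position"],s["opening"],s["force"],rel((.6034,.0312,.155)))
S=capture("scene")[:,:,::-1];cv2.imwrite("pics/scene2.png",S)
t=S[145:295,230:420]; cv2.imwrite("pics/scz2.png",cv2.resize(t,None,fx=4,fy=4,interpolation=cv2.INTER_CUBIC))
E
```

```text
4.5 [ 0.4401238  -0.22759377  0.15488966] 0.25589822062266077 [-0.05071291  0.02064598 -1.23077242] ([267.3, 148.9, -0.2], [0.0, 0.0, 0.0])
```

View pics/scz2.png

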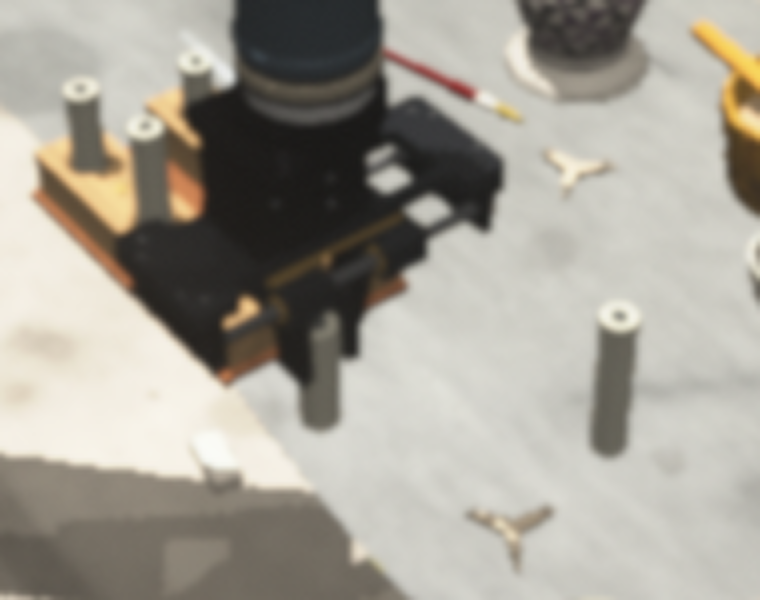

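The short prop is held, with the opening at about 22 mm. Carrying it to hover over the short hole next. I'm using the measured prop-to-hole difference so that the camera bias cancels.

```bash
python3 - <<'E'
from h import *
print(rel((.603,.029,.19)),rel((.603,.029,.12)))
b=ray("scene",(320.5)/4-.5+230,(420.5)/4-.5+145,.110);print(b)
E
```

```text
([264.7, 149.2, -36.0], [0.0, 0.0, 0.0]) ([264.6, 149.3, 34.0], [0.0, 0.0, 0.0])
[ 0.43902636 -0.22634248  0.11      ]
```

>>> play_rows:
  fingers: [255, 255, 255, 255, 255, 255, 255, 255, 255, 255, 255, 255]
  linear:
    - [0, 0, -36]
    - [50, 28, -36]
    - [95, 54, -36]
    - [140, 79, -36]
    - [185, 104, -36]
    - [230, 130, -36]
    - [264.7, 149.2, -36]
    - [264.7, 149.2, -36]
    - [264.7, 149.2, 0]
    - [264.7, 149.2, 34]
    - [264.7, 149.2, 34]
    - [264.7, 149.2, 34]
  rot:
    - [0, 0, 0]
    - [0, 0, 0]
    - [0, 0, 0]
    - [0, 0, 0]
    - [0, 0, 0]
    - [0, 0, 0]
    - [0, 0, 0]
    - [0, 0, 0]
    - [0, 0, 0]
    - [0, 0, 0]
    - [0, 0, 0]
    - [0, 0, 0]

```text
time_s: 5.75
position: [0.6023, 0.0281, 0.119]
tcp_rot: [[0.055, 0.998, -0.004], [0.998, -0.055, 0.0], [0.0, -0.004, -1.0]]
force: [-0.4, -0.0, -0.3]
opening: 0.256
```

```bash
python3 - <<'E'
from h import *
s=bot.read_state();print(s["time_s"],s["position"],s["opening"],s["force"],rel((.603,.029,.12)))
S=capture("scene")[:,:,::-1];cv2.imwrite("pics/scene3.png",S)
t=S[120:220,230:350]; cv2.imwrite("pics/scz3.png",cv2.resize(t,None,fx=6,fy=6,interpolation=cv2.INTER_CUBIC))
E
```

```text
5.75 [0.60226356 0.02806077 0.11900669] 0.2557908306561857 [-0.35658136 -0.00571846 -0.28217039] ([1.0, 0.7, -1.0], [0.0, 0.0, 0.0])
```

View pics/scz3.png

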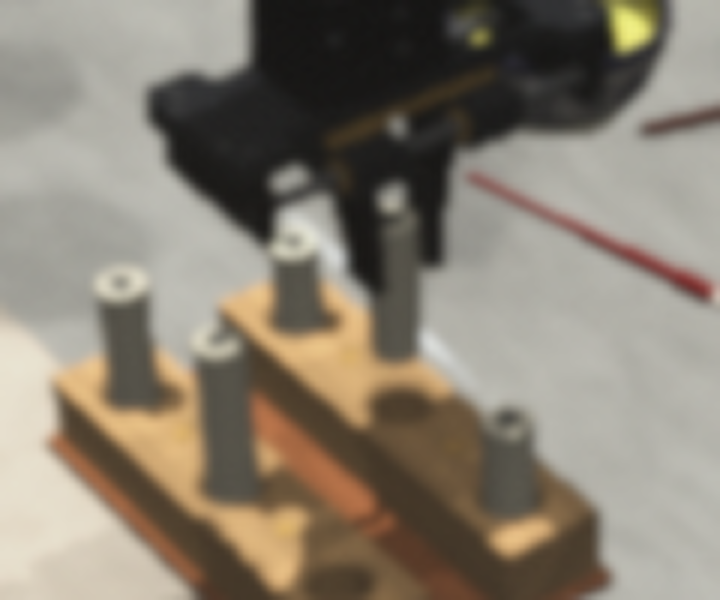

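```bash
python3 - <<'E'
from h import *
q=lambda x,y:((x+.5)/6-.5+230,(y+.5)/6-.5+120)
print(ray("scene",*q(396,351),.0743),ray("scene",*q(402,405),.044))
print([(proj("scene",np.array([.6023,.0281-.0,z]))-[230,120])*6 for z in(.0743,.044)])
E
```

```text
[0.60101366 0.02910967 0.0743    ] [0.60171715 0.0278383  0.044     ]
[array([397.19170763, 348.36556835]), array([400.15155307, 401.68759568])]
```

The prop bottom lies within about 1 mm of the hole centre. Lowering.

>>> play_rows:
  fingers: [255, 255, 255, 255, 255, 255, 255, 255, 255]
  linear:
    - [-0.3, 0.4, 10]
    - [-0.3, 0.4, 20]
    - [-0.3, 0.4, 30]
    - [-0.3, 0.4, 38]
    - [-0.3, 0.4, 46]
    - [-0.3, 0.4, 53]
    - [-0.3, 0.4, 58]
    - [-0.3, 0.4, 58]
    - [-0.3, 0.4, 58]
  rot:
    - [0, 0, 0]
    - [0, 0, 0]
    - [0, 0, 0]
    - [0, 0, 0]
    - [0, 0, 0]
    - [0, 0, 0]
    - [0, 0, 0]
    - [0, 0, 0]
    - [0, 0, 0]

```text
time_s: 6.7
position: [0.6041, 0.0282, 0.0625]
tcp_rot: [[0.055, 0.998, 0.0], [0.998, -0.055, -0.0], [-0.0, 0.0, -1.0]]
force: [-0.6, 1.0, -0.3]
opening: 0.251
```

>>> play_rows:
  fingers: [255, 255, 100, 100, 100, 100, 100, 100, 100, 100, 100]
  linear:
    - [0, 0, 3]
    - [0, 0, 3]
    - [0, 0, 3]
    - [0, 0, 3]
    - [0, 0, 3]
    - [0, 0, -30]
    - [0, 0, -70]
    - [0, 0, -110]
    - [0, 0, -130]
    - [0, 0, -130]
    - [0, 0, -130]
  rot:
    - [0, 0, 0]
    - [0, 0, 0]
    - [0, 0, 0]
    - [0, 0, 0]
    - [0, 0, 0]
    - [0, 0, 0]
    - [0, 0, 0]
    - [0, 0, 0]
    - [0, 0, 0]
    - [0, 0, 0]
    - [0, 0, 0]

```text
time_s: 7.8
position: [0.6037, 0.0282, 0.1926]
tcp_rot: [[0.055, 0.998, 0.0], [0.998, -0.055, -0.0], [-0.0, 0.0, -1.0]]
force: [-0.8, -0.4, 0.1]
opening: 0.606
```

```bash
python3 - <<'E'
from h import *
s=bot.read_state();print(s["time_s"],s["position"],s["opening"],s["force"],rel((.622,-.2745,.19)),rel((.622,-.2745,.076)))
S=capture("scene")[:,:,::-1];cv2.imwrite("pics/scene4.png",S)
t=S[120:220,230:350]; cv2.imwrite("pics/scz4.png",cv2.resize(t,None,fx=6,fy=6,interpolation=cv2.INTER_CUBIC))
E
```

```text
7.8 [0.60374893 0.02821227 0.19261142] 0.6063410808584798 [-0.79846048 -0.3904655   0.07178586] ([-301.3, 34.8, 2.6], [0.0, 0.0, 0.0]) ([-301.3, 34.8, 116.6], [0.0, 0.0, 0.0])
```

View pics/scz4.png

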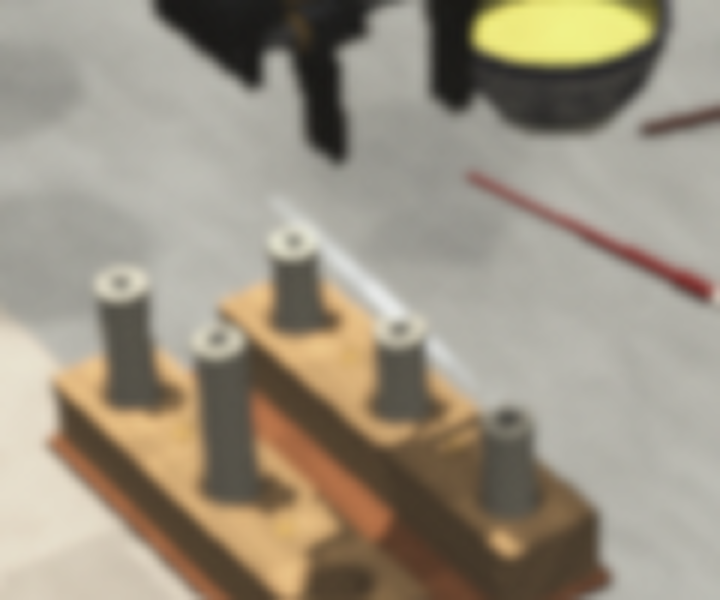

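The short prop stands seated in the middle hole, its top at (400,328) in the zoom. Going for the tall one.

>>> play_rows:
  fingers: [60, 60, 60, 60, 60, 60, 60, 60, 60, 60, 60, 60, 60, 60, 255, 255, 255, 255, 255, 255]
  linear:
    - [-50, 6, 0]
    - [-95, 11, 0]
    - [-140, 16, 0]
    - [-185, 21, 0]
    - [-230, 27, 0]
    - [-275, 32, 0]
    - [-301.3, 34.8, 2]
    - [-301.3, 34.8, 2]
    - [-301.3, 34.8, 30]
    - [-301.3, 34.8, 60]
    - [-301.3, 34.8, 90]
    - [-301.3, 34.8, 116]
    - [-301.3, 34.8, 116]
    - [-301.3, 34.8, 116]
    - [-301.3, 34.8, 116]
    - [-301.3, 34.8, 116]
    - [-301.3, 34.8, 116]
    - [-301.3, 34.8, 116]
    - [-301.3, 34.8, 116]
    - [-301.3, 34.8, 116]
  rot:
    - [0, 0, 0]
    - [0, 0, 0]
    - [0, 0, 0]
    - [0, 0, 0]
    - [0, 0, 0]
    - [0, 0, 0]
    - [0, 0, 0]
    - [0, 0, 0]
    - [0, 0, 0]
    - [0, 0, 0]
    - [0, 0, 0]
    - [0, 0, 0]
    - [0, 0, 0]
    - [0, 0, 0]
    - [0, 0, 0]
    - [0, 0, 0]
    - [0, 0, 0]
    - [0, 0, 0]
    - [0, 0, 0]
    - [0, 0, 0]

```text
time_s: 9.85
position: [0.6223, -0.2747, 0.0768]
tcp_rot: [[0.055, 0.998, 0.0], [0.998, -0.055, -0.0], [-0.0, 0.0, -1.0]]
force: [-0.2, 0.2, 0.4]
opening: 0.305
```

>>> play_rows:
  fingers: [255, 255, 255, 255, 255, 255, 255, 255]
  linear:
    - [0, 0, 0]
    - [0, 0, 0]
    - [0, 0, 0]
    - [0, 0, -40]
    - [0, 0, -80]
    - [0, 0, -120]
    - [0, 0, -120]
    - [0, 0, -120]
  rot:
    - [0, 0, 0]
    - [0, 0, 0]
    - [0, 0, 0]
    - [0, 0, 0]
    - [0, 0, 0]
    - [0, 0, 0]
    - [0, 0, 0]
    - [0, 0, 0]

```text
time_s: 10.65
position: [0.6224, -0.2747, 0.1975]
tcp_rot: [[0.055, 0.998, 0.001], [0.999, -0.055, -0.001], [-0.001, 0.002, -1.0]]
force: [-1.3, -0.3, -0.9]
opening: 0.25
```

```bash
python3 - <<'E'
from h import *
s=bot.read_state();print(s["time_s"],s["position"],s["opening"],rel((.509,-.0475,.197)),rel((.509,-.0475,.150)))
E
```

```text
10.65 [ 0.62244902 -0.27470434  0.19750331] 0.24951378531317944 ([220.7, -125.7, 0.1], [0.0, 0.0, 0.0]) ([220.7, -125.8, 47.1], [0.0, 0.0, 0.0])
```

>>> play_rows:
  fingers: [255, 255, 255, 255, 255, 255, 255, 255, 255, 255, 255]
  linear:
    - [40, -23, 0]
    - [80, -46, 0]
    - [120, -68, 0]
    - [160, -91, 0]
    - [195, -111, 0]
    - [220.7, -125.8, 0]
    - [220.7, -125.8, 0]
    - [220.7, -125.8, 25]
    - [220.7, -125.8, 47]
    - [220.7, -125.8, 47]
    - [220.7, -125.8, 47]
  rot:
    - [0, 0, 0]
    - [0, 0, 0]
    - [0, 0, 0]
    - [0, 0, 0]
    - [0, 0, 0]
    - [0, 0, 0]
    - [0, 0, 0]
    - [0, 0, 0]
    - [0, 0, 0]
    - [0, 0, 0]
    - [0, 0, 0]

```text
time_s: 11.75
position: [0.5082, -0.0476, 0.1485]
tcp_rot: [[0.055, 0.998, -0.003], [0.998, -0.055, 0.001], [0.001, -0.003, -1.0]]
force: [1.1, -0.4, -0.8]
opening: 0.252
```

```bash
python3 - <<'E'
from h import *
s=bot.read_state();print(s["time_s"],s["position"],s["opening"],s["force"],rel((.509,-.0475,.15)))
S=capture("scene")[:,:,::-1];cv2.imwrite("pics/scene5.png",S)
t=S[130:230,230:350]; cv2.imwrite("pics/scz5.png",cv2.resize(t,None,fx=6,fy=6,interpolation=cv2.INTER_CUBIC))
E
```

```text
11.75 [ 0.50820732 -0.04757741  0.14851348] 0.25214433177152956 [ 1.14321495 -0.40050687 -0.8013308 ] ([0.1, 0.8, -1.5], [0.0, 0.0, 0.0])
```

View pics/scz5.png

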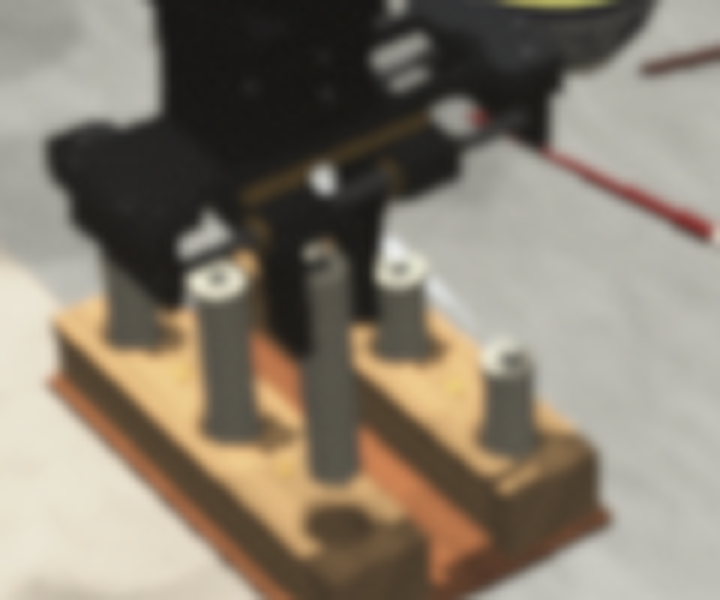

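```bash
python3 - <<'E'
from h import *
q=lambda x,y:((x+.5)/6-.5+230,(y+.5)/6-.5+130)
print(ray("scene",*q(334,471),.0717),ray("scene",*q(338,523),.044))
E
```

```text
[ 0.50805349 -0.04643846  0.0717    ] [ 0.50719416 -0.04768213  0.044     ]
```

>>> play_rows:
  fingers: [255, 255, 255, 255, 255, 255, 255, 255, 255]
  linear:
    - [-0.8, -0.3, 10]
    - [-0.8, -0.3, 20]
    - [-0.8, -0.3, 28]
    - [-0.8, -0.3, 36]
    - [-0.8, -0.3, 44]
    - [-0.8, -0.3, 51]
    - [-0.8, -0.3, 56]
    - [-0.8, -0.3, 56]
    - [-0.8, -0.3, 56]
  rot:
    - [0, 0, 0]
    - [0, 0, 0]
    - [0, 0, 0]
    - [0, 0, 0]
    - [0, 0, 0]
    - [0, 0, 0]
    - [0, 0, 0]
    - [0, 0, 0]
    - [0, 0, 0]

```text
time_s: 12.7
position: [0.5084, -0.0481, 0.0935]
tcp_rot: [[0.055, 0.998, -0.0], [0.998, -0.055, 0.0], [0.0, -0.0, -1.0]]
force: [-0.0, 0.1, -1.1]
opening: 0.252
```

>>> play_rows:
  fingers: [255, 255, 100, 100, 100, 100, 100, 100, 100, 100, 100, 100]
  linear:
    - [0, 0, 2]
    - [0, 0, 2]
    - [0, 0, 2]
    - [0, 0, 2]
    - [0, 0, 2]
    - [0, 0, 2]
    - [0, 0, -30]
    - [0, 0, -70]
    - [0, 0, -110]
    - [0, 0, -120]
    - [0, 0, -120]
    - [0, 0, -120]
  rot:
    - [0, 0, 0]
    - [0, 0, 0]
    - [0, 0, 0]
    - [0, 0, 0]
    - [0, 0, 0]
    - [0, 0, 0]
    - [0, 0, 0]
    - [0, 0, 0]
    - [0, 0, 0]
    - [0, 0, 0]
    - [0, 0, 0]
    - [0, 0, 0]

```text
time_s: 13.9
position: [0.5074, -0.0478, 0.2126]
tcp_rot: [[0.055, 0.998, -0.002], [0.998, -0.055, 0.001], [0.0, -0.002, -1.0]]
force: [0.6, -0.8, -0.5]
opening: 0.605
```

```bash
python3 - <<'E'
from h import *
s=bot.read_state();print(s["time_s"],s["position"],s["opening"],s["force"])
for yaw in(86.8,-93.2):print(rel((.518,.117,.213),down(yaw)),rel((.518,.117,.077),down(yaw)))
print(s["joint_positions"])
S=capture("scene")[:,:,::-1];cv2.imwrite("pics/scene6.png",S)
t=S[120:220,230:350]; cv2.imwrite("pics/scz6.png",cv2.resize(t,None,fx=6,fy=6,interpolation=cv2.INTER_CUBIC))
E
```

```text
13.9 [ 0.50743542 -0.04781008  0.21259216] 0.6053279973067385 [ 0.57523927 -0.81093515 -0.49940248]
([165.1, 1.5, -0.3], [-0.07, -0.11, -89.94]) ([165.1, 1.8, 135.7], [-0.07, -0.11, -89.94])
([165.1, 1.5, -0.3], [-0.11, 0.07, 90.06]) ([165.1, 1.8, 135.7], [-0.11, 0.07, 90.06])
[-1.79589047e+01  2.22007683e+01  9.90090205e+01 -4.53175970e-03
  5.89050091e+01 -1.48178700e+01]
```

View pics/scz6.png

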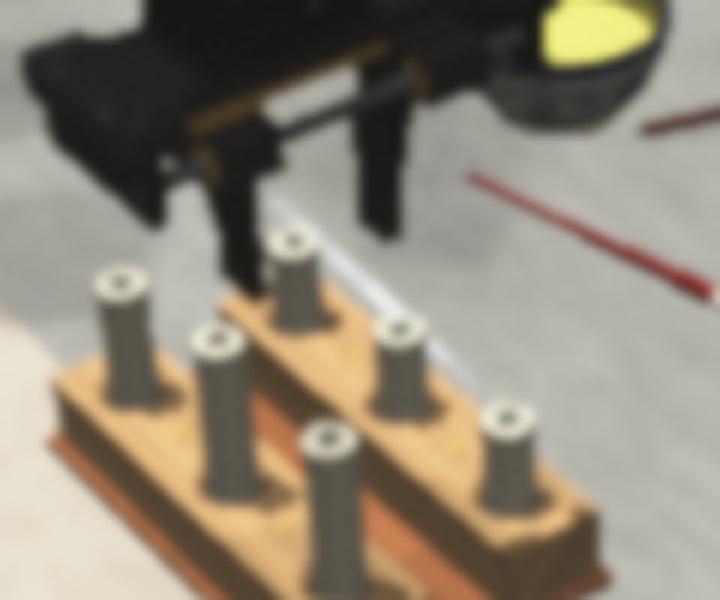

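All four sorted props in view look seated. The tall prop's top is at (328,440) in the zoom, the same height as its neighbour's. I'll grasp the odd one, top (121,285), with the jaws along the same axis, and later tilt it about the jaw axis.

>>> play_rows:
  fingers: [70, 70, 70, 70, 70, 70, 70, 70, 70, 70, 70, 70, 70, 255, 255, 255, 255, 255, 255, 255]
  linear:
    - [40, 0, 0]
    - [80, 1, 0]
    - [120, 1, 0]
    - [150, 1, 0]
    - [165, 1.5, 0]
    - [165, 1.5, 0]
    - [165, 1.5, 30]
    - [165, 1.5, 60]
    - [165, 1.5, 90]
    - [165, 1.5, 120]
    - [165, 1.5, 147]
    - [165, 1.5, 147]
    - [165, 1.5, 147]
    - [165, 1.5, 147]
    - [165, 1.5, 147]
    - [165, 1.5, 147]
    - [165, 1.5, 147]
    - [165, 1.5, 147]
    - [165, 1.5, 147]
    - [165, 1.5, 147]
  rot:
    - [0, 0, 0]
    - [0, 0, 0]
    - [0, 0, 0]
    - [0, 0, 0]
    - [0, 0, 0]
    - [0, 0, 0]
    - [0, 0, 0]
    - [0, 0, 0]
    - [0, 0, 0]
    - [0, 0, 0]
    - [0, 0, 0]
    - [0, 0, 0]
    - [0, 0, 0]
    - [0, 0, 0]
    - [0, 0, 0]
    - [0, 0, 0]
    - [0, 0, 0]
    - [0, 0, 0]
    - [0, 0, 0]
    - [0, 0, 0]

```text
time_s: 15.95
position: [0.5189, 0.1167, 0.0667]
tcp_rot: [[0.055, 0.999, 0.0], [0.999, -0.055, 0.0], [0.0, 0.0, -1.0]]
force: [-0.2, 0.6, 1.3]
opening: 0.257
```

```bash
python3 - <<'E'
from h import *
T=capture("top")[:,:,::-1]
s=bot.read_state();print(s["time_s"],s["position"],s["opening"],s["force"],s["joint_positions"].round(1))
S=capture("scene")[:,:,::-1];cv2.imwrite("pics/scene7.png",S)
t=S[120:220,230:350]; cv2.imwrite("pics/scz7.png",cv2.resize(t,None,fx=6,fy=6,interpolation=cv2.INTER_CUBIC))
E
```

```text
16.0 [0.51891122 0.11663899 0.06671012] 0.24828148408977213 [-0.70315111  0.33176091  2.72775191] [  0.6  36.9 102.7   0.   40.4   3.8]
```

View pics/scz7.png

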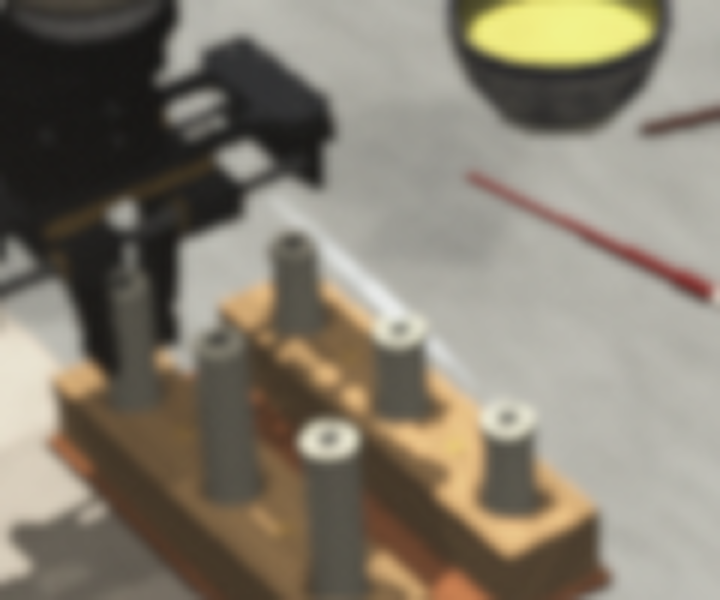

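The odd prop is gripped between the pads, at (130,340) in the zoom. Lifting straight out, then a small test tilt to see which way the wrist turns.

>>> play_rows:
  fingers: [255, 255, 255, 255, 255, 255, 255, 255, 255, 255, 255, 255, 255, 255]
  linear:
    - [0, 0, -10]
    - [0, 0, -25]
    - [0, 0, -45]
    - [0, 0, -75]
    - [0, 0, -110]
    - [0, 0, -150]
    - [0, 0, -190]
    - [-30, 15, -220]
    - [-60, 30, -220]
    - [-70, 35, -220]
    - [-70, 35, -220]
    - [-70, 35, -220]
    - [-70, 35, -220]
    - [-70, 35, -220]
  rot:
    - [0, 0, 0]
    - [0, 0, 0]
    - [0, 0, 0]
    - [0, 0, 0]
    - [0, 0, 0]
    - [0, 0, 0]
    - [0, 0, 0]
    - [0, 0, 0]
    - [0, 0, 0]
    - [0, 5, 0]
    - [0, 10, 0]
    - [0, 15, 0]
    - [0, 20, 0]
    - [0, 20, 0]

```text
time_s: 17.45
position: [0.5496, 0.0427, 0.2859]
tcp_rot: [[0.056, 0.998, 0.018], [0.938, -0.058, 0.341], [0.342, -0.002, -0.94]]
force: [0.2, -0.2, -1.1]
opening: 0.253
```

```bash
python3 - <<'E'
from h import *
s=bot.read_state();print(s["time_s"],s["position"],s["opening"],s["force"],s["joint_positions"].round(1),s["tcp_rot"].round(3).tolist())
E
```

```text
17.45 [0.54958425 0.04266497 0.28585894] 0.25337767462005056 [ 0.16319877 -0.17961442 -1.1047338 ] [-18.2  21.3  90.2  20.   74.9 -21.1] [[0.056, 0.998, 0.018], [0.938, -0.058, 0.341], [0.342, -0.002, -0.94]]
```

J4 turns positive, with plenty of range left. Continuing the tilt to about 83°.

>>> play_rows:
  fingers: [255, 255, 255, 255, 255, 255, 255, 255, 255, 255, 255, 255, 255, 255, 255, 255, 255, 255]
  linear:
    - [0, 0, 0]
    - [0, 0, 0]
    - [0, 0, 0]
    - [0, 0, 0]
    - [0, 0, 0]
    - [0, 0, 0]
    - [0, 0, 0]
    - [0, 0, 0]
    - [0, 0, 0]
    - [0, 0, 0]
    - [0, 0, 0]
    - [0, 0, 0]
    - [0, 0, 0]
    - [0, 0, 0]
    - [0, 0, 0]
    - [0, 0, 0]
    - [0, 0, 0]
    - [0, 0, 0]
  rot:
    - [0, 5, 0]
    - [0, 10, 0]
    - [0, 15, 0]
    - [0, 20, 0]
    - [0, 25, 0]
    - [0, 30, 0]
    - [0, 35, 0]
    - [0, 40, 0]
    - [0, 45, 0]
    - [0, 50, 0]
    - [0, 55, 0]
    - [0, 60, 0]
    - [0, 63, 0]
    - [0, 65, 0]
    - [0, 65, 0]
    - [0, 65, 0]
    - [0, 65, 0]
    - [0, 65, 0]

```text
time_s: 19.25
position: [0.5501, 0.0449, 0.2871]
tcp_rot: [[0.004, 0.999, 0.054], [0.088, -0.054, 0.995], [0.996, 0.001, -0.088]]
force: [0.2, 0.4, -1.5]
opening: 0.254
```

```bash
python3 - <<'E'
from h import *
s=bot.read_state();print(s["time_s"],s["position"],s["opening"],s["force"],s["qvel"].round(2),s["joint_positions"].round(1),s["tcp_rot"].round(3).tolist())
for n in("scene","top"):
    S=capture(n)[:,:,::-1];cv2.imwrite(f"pics/{n}8.png",S)
t=cv2.imread("pics/scene8.png")[90:240,220:420]; cv2.imwrite("pics/scz8.png",cv2.resize(t,None,fx=4,fy=4,interpolation=cv2.INTER_CUBIC))
E
```

```text
19.25 [0.55008035 0.04487872 0.28713187] 0.25372430006326574 [ 0.16625945  0.44428869 -1.54427504] [-0.01  0.06  0.13  0.09  0.11  0.  ] [-36.7  45.3  94.7  60.  106.6 -56.1] [[0.004, 0.999, 0.054], [0.088, -0.054, 0.995], [0.996, 0.001, -0.088]]
```

View pics/scz8.png

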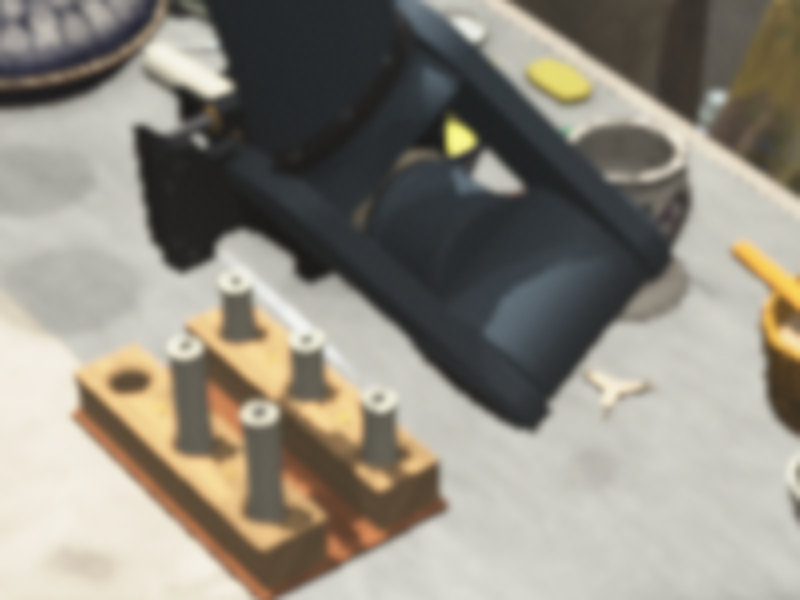

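View pics/top8.png

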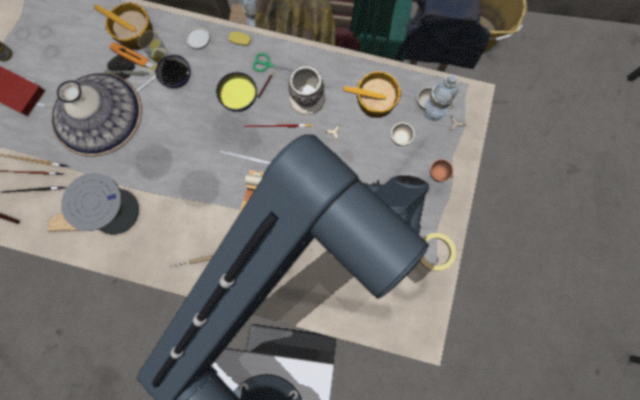

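The prop lies level in the fingers at (190,70) in the zoom, and all five others stand seated. I'll lower it about 30 mm to match the 25 cm asked for, then let it settle.

>>> play_rows:
  fingers: [255, 255, 255, 255, 255, 255, 255, 255, 255, 255]
  linear:
    - [-8, 0, 0]
    - [-16, 0, 0]
    - [-24, 0, 0]
    - [-30, 0, 0]
    - [-30, 0, 0]
    - [-30, 0, 0]
    - [-30, 0, 0]
    - [-30, 0, 0]
    - [-30, 0, 0]
    - [-30, 0, 0]
  rot:
    - [0, 0, 0]
    - [0, 0, 0]
    - [0, 0, 0]
    - [0, 0, 0]
    - [0, 0, 0]
    - [0, 0, 0]
    - [0, 0, 0]
    - [0, 0, 0]
    - [0, 0, 0]
    - [0, 0, 0]

```text
time_s: 20.35
position: [0.5499, 0.0422, 0.2568]
tcp_rot: [[0.004, 0.998, 0.055], [0.087, -0.055, 0.995], [0.996, 0.0, -0.087]]
force: [-0.1, -1.0, -1.5]
opening: 0.248
```

```bash
python3 - <<'E'
from h import *
S=capture("scene")[:,:,::-1]
cv2.imwrite("pics/scz9.png",cv2.resize(S[90:240,220:420],None,fx=4,fy=4,interpolation=cv2.INTER_CUBIC))
s=bot.read_state();print(s["time_s"],s["position"],s["opening"],s["force"],s["qvel"].round(2))
E
```

```text
20.4 [0.54989808 0.04215192 0.2568214 ] 0.2551887594954173 [ 0.51612489 -0.46269212 -1.04082222] [-0.03  0.03 -0.07 -0.08 -0.05 -0.15]
```

View pics/scz9.png

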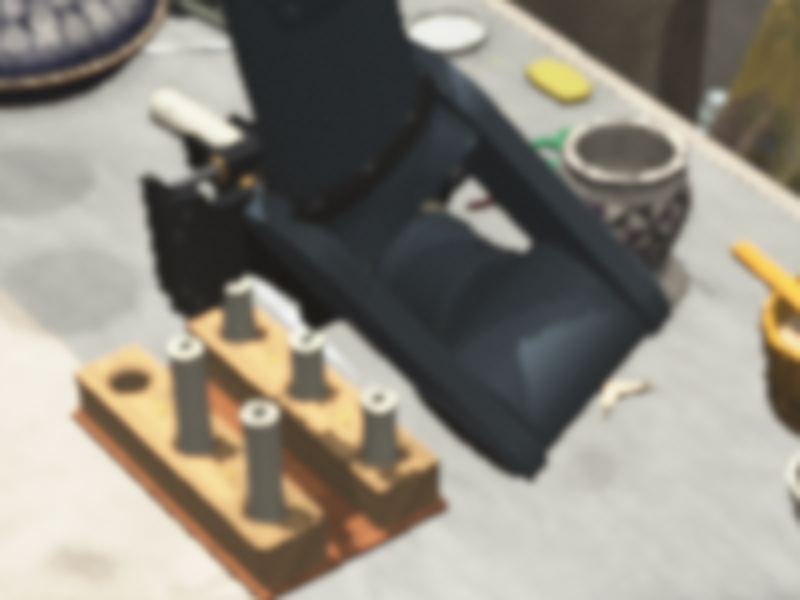

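The prop is held level at (195,115) in the zoom, the arm is still, and the five others stand in their holes. Handing in.

```bash
python3 -c "
from rig import bot
print(bot.hand_in())"
```

```text
the job is handed in; nothing more can be done
None
```

The short and tall props are seated in their matching rows and let go. The in-between prop is held over the rack, and the job was handed in at about 20.4 s of the 64 s allowed. Handing in gives no verdict, so I don't have a pass or fail.

- **In-between prop:** It came out of the tall row's end hole and is about 5° off level. By the measured tool position it is about 25 cm above the table and within a few centimetres of the rack's centre. The opening stayed near 22 mm on the 24 mm prop, and the arm was still.
- **Rack props:** In the last scene picture the five other props stand upright in their holes at matching heights. I judged that they are fully down from the picture and the insertion heights; I had no direct measurement of it.
- **Bystanders:** The gripper did not go near any of them. The cup and tape are unmoved in the last top picture, but the arm hides the eraser and stilt there, so I did not re-check those two.
- **Disagreement between checks:** The two cameras differed by about 3 mm in y. I averaged them and lined each prop up with its hole by sight before lowering it, and both went in without noticeable force.

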